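Show how to balance the centrifuge

ROBOT

A 7-joint arm with a two-finger parallel gripper is mounted at the origin on the work surface. World frame = base frame: x ahead of the robot, y to its left, z up, the work surface at z = 0. Lengths are in m, angles in rad, forces in N, time in s.
With the tool pointing down it reaches from about 0.425 to 0.875 m from the base axis. Payload 4.7 kg.
Tool frame: the origin (TCP) lies at the very end of the fingers, on their centre line; the grasp point (between the pads) lies 19 mm behind it (grip_point_offset is the distance from the TCP to the grasp point, in m); x points along the fingers, z is the direction in which the jaws open and shut, and the axes are right-handed (so a half turn about x gives the same grasp; the last joint's range is limited). The gripper opens to 87 mm and grips with 3 to 60 N. Pads are 19 mm wide; open, the fingers measure 117 mm over their backs; the gripper's body (75 mm by 190 mm) begins 51 mm behind the grasp point.
Start: joints at [-1.303, 0.321, -0.07, 1.45, 0.023, 1.371, -0.057], TCP at [0.163, 0.629, 0.223] pointing down, gripper open.
Joint ranges: [-2.86, 2.86], [-0.3, 2.09], [-1.38, 1.24], [0.06, 2.45], [-1.56, 4.7], [0.09, 2.05], [-2.69, 2.69]. Speed limits (rad/s): [2.57, 2.57, 3.14, 3.14, 3.14, 3.14, 3.14].

INTERFACE

Orientations are given as a rotation vector (axis times angle).
In Python, from bench import get_state, get_image, calibration, close_job, grip_point_offset gives the robot as it stands.
- The arm moves only by the tool play_rows, never from a script. Its argument "targets" is a list of rows, each an object with "claw": the closure, from 0 (fully open) to 1 (shut); "linear": the shift along the tool's x, y, z as a fraction of full scale, a list of three; "rotation": the turn, a rotation vector about the tool's x, y, z as a fraction of full scale, a list of three. In form: [{"claw": claw, "linear": [x, y, z], "rotation": [wx, wy, wz]}, ...]. A call has 1 to 10 rows; each row shifts and turns the pose as measured when the row begins, along the tool's axes as they then stand; what a row does not reach is not made up. Full scale, the value 1, is 2.5 cm for a shift and 90 degrees for a turn. A row lasts 1/12 s, in which the tool goes at most 41.7 mm and 7.16 degrees, less where a joint would pass 70% of its speed; a pose out of reach is approached as far as the arm can. A call with a number of a shift or a turn outside -1 to 1 is refused whole. A call with a gripper value outside its range is refused whole. The fingers move at their own pace and stop on an object; "newtons" is the grip in N (left out, the last holds). Time passes only in rows, so rows that do not move let the fingers close. It gives the time, the measured TCP pose, the force and the opening at its end, in the units of the state.
- get_state(): the state, without advancing time (a new reading comes with each control period).
- get_image(name): name is "side" or "top" or "wrist"; returns the picture (384x512x3 uint8, blue, green, red); there is no depth.
- calibration(name): a dict with "fx", "fy", "cx", "cy" (pixels), "rvec" (rotation vector, rad) and "tvec" (3), from world to camera coordinates, as OpenCV has them; the wrist camera has in their place "hand_eye" (4x4, takes a point from camera to tool coordinates, whose origin is the TCP and whose axes are the tool frame's). Camera axes: x right, y down, z forward; pixel columns grow to the right and rows downward; lengths in m; the calibration is good to about 2 mm. A picture is of the moment at which its call begins: read the wrist's pose just before it. calibration takes no time and is no camera call.
- close_job(): hands the job in, once; it reports no verdict.
The state is a dict: "time": time; "joint_positions": joint angles; "qd": joint speeds; "joint_torque": joint torques, N m; "position": TCP position; "tool_rot": TCP orientation; "ft_force": force on the tool from outside, world axes, zero at the start; "torque": the same for the moment, N m; "grip_width": opening from 0.0 (shut) to 1.0 (fully open).
Only numpy, scipy, OpenCV 4.12 (cv2) and the standard library are available. Lean on these libraries where they do the work, as an engineer would, in place of code of your own. Each camera call takes 0.05 s, during which the arm holds its last target. There are 200 camera calls.

TASK

The small centrifuge is out of balance: of the three capped tubes in its six-place rotor, two sit straight across from each other and the third has no partner. Show the class how to put it right, touching nothing: point with the fingertips at the one slim tube in the rack that has a cap, a couple of centimetres straight above its cap, and stay there for about two seconds; then point in the same way at the empty rotor pocket straight across from the unpaired tube, and finish while still pointing there. Come down on each from well above, and point at no other tube or pocket.

Things in the scene. Friction and masses are not known exactly. Their poses are not given: they have to be found in the camera images.
- spare_tube_top (a point): centre of the top of the cap of the spare tube, the only capped slim tube in the rack: slim clear plastic screw-cap tube, 17 mm in diameter, 119 mm long with its orange cap (cap 22 mm in diameter, 14 mm high), upright in one of the small holes of the rack, its cap's top about 123 mm above the table
- spare_tube: the spare tube itself; origin at its conical tip (4 mm above the table), z up along the tube; loose, about 20 g
- pocket0 (a point): rotor pocket 0: centre of its round mouth, 19 mm wide inside, 27 mm outside, 165 mm above the table. z up. Pocket mouths lie 45 mm from the rotor's axis, 60 degrees apart (45 mm between neighbours), numbered anticlockwise seen from above: pocket k lies straight across from pocket k+3. Each is a slanted sleeve, its lower end leaning outward 25 degrees
- pocket1 (a point): rotor pocket 1: centre of its mouth (see pocket0)
- pocket2 (a point): rotor pocket 2: centre of its mouth (see pocket0)
- pocket3 (a point): rotor pocket 3: centre of its mouth (see pocket0)
- pocket4 (a point): rotor pocket 4: centre of its mouth (see pocket0)
- pocket5 (a point): rotor pocket 5: centre of its mouth (see pocket0)
- rotor_centre (a point): top of the nut in the middle of the rotor, on its upright axis, 169 mm above the table. The rotor is a light-metal wheel of six sleeves in the open chamber of the centrifuge; it stands at any angle and turns freely if touched
- rotor_tube_a_top (a point): centre of the top of the cap of rotor tube a: a slim clear screw-cap tube like the spare one, seated in a rotor pocket with its cap (22 mm wide, 14 mm high) on the rim and leaning inward with it, so this point lies 13 mm above and 6 mm inward of that pocket's mouth centre; the cap's highest edge is 18 mm above the mouth; loose, about 20 g
- rotor_tube_b_top (a point): centre of the top of the cap of rotor tube b: a slim clear screw-cap tube like the spare one, seated in a rotor pocket with its cap (22 mm wide, 14 mm high) on the rim and leaning inward with it, so this point lies 13 mm above and 6 mm inward of that pocket's mouth centre; the cap's highest edge is 18 mm above the mouth; loose, about 20 g
- rotor_tube_c_top (a point): centre of the top of the cap of rotor tube c: a slim clear screw-cap tube like the spare one, seated in a rotor pocket with its cap (22 mm wide, 14 mm high) on the rim and leaning inward with it, so this point lies 13 mm above and 6 mm inward of that pocket's mouth centre; the cap's highest edge is 18 mm above the mouth; loose, about 20 g
- centrifuge: white centrifuge, 260 mm wide (its x), 320 mm deep (y), deck 190 mm high, fixed; origin at the centre of its underside, control panel on its +y side. A round chamber 210 mm wide opens in the deck, its axis 10 mm from the centre towards the panel. The lid, 245 mm wide, stands open along the -y edge, its top up to 480 mm above the table
- lid (a joint): opening angle of the centrifuge's lid, rad: 0 shut; it stands at 1.85 to 2.1, leaning back 16 to 31 degrees from upright, away from the chamber
- rack: blue plastic tube rack, 92 mm (its x) by 205 mm (y) by 68 mm high, origin at the centre of its underside; a row of six small holes along its -x side (32 mm apart) and four large holes along its +x side (48 mm apart). Fixed
- open_tube_a_top (a point): centre of the open mouth of slim tube a in the rack: 17 mm in diameter, 105 mm long, without a cap, mouth 109 mm above the table; at least 64 mm from any other tube of the small-hole row; loose, about 20 g
- open_tube_b_top (a point): centre of the open mouth of slim tube b in the rack: 17 mm in diameter, 105 mm long, without a cap, mouth 109 mm above the table; at least 64 mm from any other tube of the small-hole row; loose, about 20 g
- broad_tube_a_top (a point): centre of the top of the cap of broad tube a in a large hole of the rack: 29 mm in diameter, cap 35 mm in diameter, top 118 mm above the table; loose, about 50 g
- broad_tube_b_top (a point): centre of the top of the cap of broad tube b in a large hole of the rack: 29 mm in diameter, cap 35 mm in diameter, top 118 mm above the table; loose, about 50 g
- glove_carton: bystander: flat white glove carton lying on the table, 120 x 235 x 65 mm, origin under its centre
- goggles: bystander: clear safety goggles standing on the table, 142 mm wide, 170 mm long, 53 mm high, origin under the middle of the lens, temples towards its -x
- beaker: bystander: clear plastic beaker, 68 mm in diameter, 92 mm high, origin under its centre

How it is judged:
On the way, in this order (a step that is already met when the one before it is completed fails the run):
1. the fingertips point at the spare tube in the rack: grasp point within 20 mm sideways and 22 to 70 mm above its cap, for 1.5 s (horizontal distance between the grasp point and spare_tube_top below 0.02 m and z of the grasp point in the frame of spare_tube_top between 0.022 and 0.07 m), for 1.5 s.
2. the fingertips point at the empty pocket across from the unpaired tube: grasp point within 20 mm sideways and 22 to 70 mm above its mouth (horizontal distance between the grasp point and pocket4 below 0.02 m and z of the grasp point in the frame of pocket4 between 0.022 and 0.07 m), for 0.5 s.
At the end, for the whole second after the job is handed in: the fingertips still point at the empty pocket straight across from the unpaired tube (grasp point, which lies about 19 mm behind the tips, within 20 mm sideways of the mouth's centre and 22 to 70 mm above it), and all tubes, the rotor and the bystanders are at rest within 10 mm of where they were (all of step 2 and distance of each of spare_tube_top, open_tube_a_top, open_tube_b_top, broad_tube_a_top, broad_tube_b_top, rotor_tube_a_top, rotor_tube_b_top, rotor_tube_c_top, glove_carton, goggles, beaker, pocket4 from where it was at the start of the episode below 0.01 m and linear speed of each of spare_tube, glove_carton, goggles, beaker below 0.03 m/s); the robot touches nothing.
It fails at once if the robot touches something (more than 0.5 N) (contact force between any of the fingers, the arm and anything else above 0.5 N).
It fails at once if a tube, the rotor or a bystander is moved or lifted by more than 10 mm (not (distance of each of spare_tube_top, open_tube_a_top, open_tube_b_top, broad_tube_a_top, broad_tube_b_top, rotor_tube_a_top, rotor_tube_b_top, rotor_tube_c_top, glove_carton, goggles, beaker, pocket4 from where it was at the start of the episode below 0.01 m)).
It fails at once if the robot points at another tube of the rack (grasp point within 10 mm sideways of it and less than 50 mm above) ((horizontal distance between the grasp point and open_tube_a_top below 0.01 m and z of the grasp point in the frame of open_tube_a_top between -0.02 and 0.05 m) or (horizontal distance between the grasp point and open_tube_b_top below 0.01 m and z of the grasp point in the frame of open_tube_b_top between -0.02 and 0.05 m) or (horizontal distance between the grasp point and broad_tube_a_top below 0.01 m and z of the grasp point in the frame of broad_tube_a_top between -0.02 and 0.05 m) or (horizontal distance between the grasp point and broad_tube_b_top below 0.01 m and z of the grasp point in the frame of broad_tube_b_top between -0.02 and 0.05 m)).
It fails at once if the robot points at another pocket of the rotor (grasp point within 10 mm sideways of it and less than 50 mm above) ((horizontal distance between the grasp point and pocket0 below 0.01 m and z of the grasp point in the frame of pocket0 between -0.02 and 0.05 m) or (horizontal distance between the grasp point and pocket1 below 0.01 m and z of the grasp point in the frame of pocket1 between -0.02 and 0.05 m) or (horizontal distance between the grasp point and pocket2 below 0.01 m and z of the grasp point in the frame of pocket2 between -0.02 and 0.05 m) or (horizontal distance between the grasp point and pocket3 below 0.01 m and z of the grasp point in the frame of pocket3 between -0.02 and 0.05 m) or (horizontal distance between the grasp point and pocket5 below 0.01 m and z of the grasp point in the frame of pocket5 between -0.02 and 0.05 m)).
It also fails if it takes over 34 s, if anything falls off the work surface, if the arm or the gripper's body presses on something with over 40 N, if the wrist force passes 120 N, or if a joint passes its speed limit or range.

## Working session

There is one attempt and no reset: what is moved stays moved. The work goes in short steps, Python scripts to look and compute and a tool call to move; the robot and the scene stay as the last step left them, time stands still between calls to the robot, and variables do not carry over. Pictures are saved under pics/ and viewed, about 8 in all and at most 12, crops included, and the job is handed in when it is done.

Besides the shell and the picture viewer there is one more tool, called after "Emit:" as name(argument=value, ...), one argument or row to a line, values as JSON. play_rows: Moves the arm, as the interface text tells. Shift numbers are shares of 2.5 cm and turn numbers shares of 90 degrees, none past 1 either way. Its arguments: {"type":"object","properties":{"targets":{"type":"array"},"newtons":{"type":"number"}},"required":["targets"]}

```bash
mkdir -p pics; python3 - <<'E'
from bench import *
import cv2
s=get_state();print(s['time'],s['position'],s['tool_rot'],grip_point_offset if not callable(grip_point_offset) else grip_point_offset())
for n in ("side","top","wrist"):
    cv2.imwrite(f"pics/{n}0.png",get_image(n)); print(n,calibration(n))
a,b=cv2.imread("pics/top0.png"),cv2.imread("pics/side0.png")
cv2.imwrite("pics/t.png",cv2.resize(a,(800,600),interpolation=cv2.INTER_CUBIC));cv2.imwrite("pics/s.png",cv2.resize(b,(800,600),interpolation=cv2.INTER_CUBIC))
E
```

```text
0.0 [0.16312973 0.62863827 0.22147188] [-1.02148632  1.32009399  1.01940936] 0.0187
side {'fx': 388.0220815432922, 'fy': 388.0220815432922, 'cx': 253.7443631832183, 'cy': 190.70766395559647, 'rvec': array([ 0.54145139, -2.68778559,  1.17316776]), 'tvec': array([0.58977497, 0.21621443, 1.26939173])}
top {'fx': 401.30396399802345, 'fy': 401.30396399802345, 'cx': 256.68820895117625, 'cy': 186.27387837906932, 'rvec': array([ 2.15092388, -2.08464493,  0.21600498]), 'tvec': array([0.06159468, 0.62720412, 1.26623233])}
wrist {'fx': 283.0223857946293, 'fy': 283.0223857946293, 'cx': 255.5229415990739, 'cy': 191.22078903338118, 'hand_eye': array([[-2.34200948e-04, -2.70366401e-01,  9.62757474e-01,
        -1.62943754e-01],
       [ 2.46104486e-04, -9.62757487e-01, -2.70366345e-01,
         7.50679964e-02],
       [ 9.99999942e-01,  1.73618879e-04,  2.92017100e-04,
        -2.14081337e-04],
       [ 0.00000000e+00,  0.00000000e+00,  0.00000000e+00,
         1.00000000e+00]])}
```

View pics/t.png

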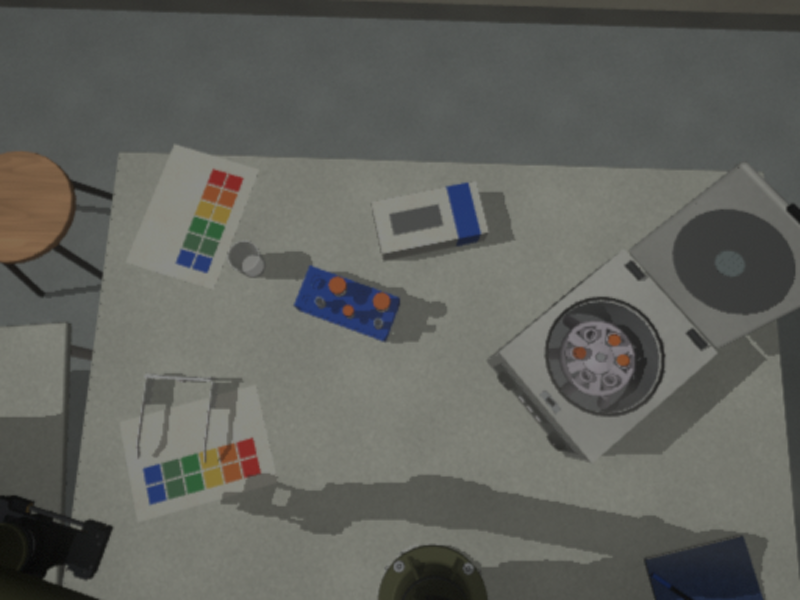

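View pics/s.png

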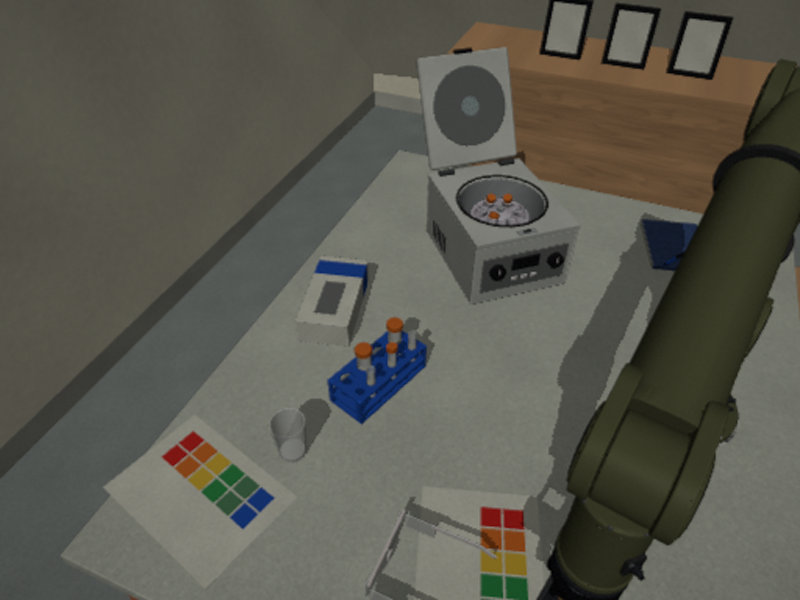

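The top view shows the rack with a small orange cap at about (348,311), between two broad caps. The rotor nut is at (600,357), with three caps around it. I'll enlarge both areas.

```bash
python3 - <<'E'
import cv2,numpy as np
a,b=cv2.imread("pics/top0.png"),cv2.imread("pics/side0.png")
def c(im,x,y,w,h,f):return cv2.resize(im[y:y+h,x:x+w],None,fx=f,fy=f,interpolation=cv2.INTER_CUBIC)
# each 400x300 : 
t=np.hstack([c(a,345,190,80,60,5),c(a,185,165,80,60,5)])
u=np.hstack([c(b,285,105,80,60,5),c(b,205,195,80,60,5)])
cv2.imwrite("pics/crop.png",np.vstack([t,u]))
E
```

```text
(no output)
```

View pics/crop.png

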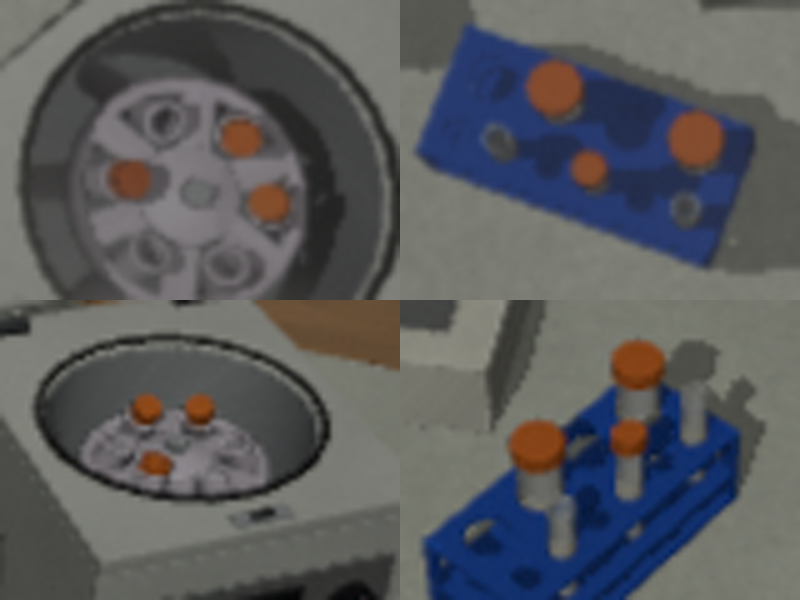

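Top crop: the caps at (130,180) and (269,203) face each other through the nut at (200,193). The unpaired cap is at (240,139), so the target pocket is the empty one at (150,253). The spare cap is at (590,168). In the side crop the rotor caps are at (147,108), (200,108) and (155,163), and the spare cap is at (629,128). Next I triangulate.

```bash
cat > h.py <<'E'
import numpy as np,cv2
from bench import *
from scipy.spatial.transform import Rotation as R
def cam(n):
    c=calibration(n);K=np.array([[c['fx'],0,c['cx']],[0,c['fy'],c['cy']],[0,0,1]])
    if 'rvec' in c: return K,R.from_rotvec(c['rvec']).as_matrix(),np.array(c['tvec'])
    s=get_state();T=np.eye(4);T[:3,:3]=R.from_rotvec(s['tool_rot']).as_matrix();T[:3,3]=s['position']
    M=np.linalg.inv(T@c['hand_eye']);return K,M[:3,:3],M[:3,3]
def atz(n,p,z):
    K,r,t=cam(n);d=r.T@np.linalg.inv(K)@[*p,1];o=-r.T@t;return o+d*(z-o[2])/d[2]
def proj(n,P):
    K,r,t=cam(n);q=K@(r@P+t);return q[:2]/q[2]
def tri(n1,p1,n2,p2):
    Ps=[K@np.c_[r,t] for K,r,t in (cam(n1),cam(n2))]
    X=cv2.triangulatePoints(Ps[0],Ps[1],np.array(p1,float),np.array(p2,float))[:,0];X=X[:3]/X[3]
    return X.round(4),np.linalg.norm(proj(n1,X)-p1).round(2),np.linalg.norm(proj(n2,X)-p2).round(2)
E
python3 - <<'E'
from h import *
f=lambda x,y,ox,oy:((x+.5)/5-.5+ox,(y+.5)/5-.5+oy)
tt=lambda x,y:f(x,y,345,190); ss=lambda x,y:f(x,y,285,105)
print('spare',tri('top',f(190,167,185,165),'side',f(229,127,205,195)), atz('top',f(190,167,185,165),.123))
for c in [(240,139),(269,203),(130,180)]:
    print(c,atz('top',tt(*c),.178))
    for d in [(147,105),(200,105),(155,161)]: print('  ',d,*tri('top',tt(*c),'side',ss(*d)))
n=atz('top',tt(200,193),.169);print('nut',n,(proj('side',n)-[285,105])*5)
for c in [(165,120),(150,253),(233,265)]:print('pocket',c,atz('top',tt(*c),.165), np.linalg.norm(atz('top',tt(*c),.165)-n))
s=get_state();print(R.from_rotvec(s['tool_rot']).as_matrix().round(3))
for p in [(248/1.5625,263/1.5625)]:print('beaker',atz('top',p,.0))
for p in [(488,358),(631,250),(718,350),(590,460)]:print('deck',atz('top',np.array(p)/1.5625,.19))
for p in [(745,163),(630,255),(717,348)]:print('lid',atz('top',np.array(p)/1.5625,.45))
E
```

```text
spare (array([0.572 , 0.187 , 0.1238]), np.float64(0.12), np.float64(0.12)) [0.57180826 0.18696348 0.123     ]
(240, 139) [ 0.52003014 -0.32619123  0.178     ]
   (147, 105) [ 0.5207 -0.3267  0.1763] 0.14 0.11
   (200, 105) [ 0.4997 -0.3236  0.1895] 6.43 5.28
   (155, 161) [ 0.5219 -0.3502  0.1101] 2.3 1.91
(269, 203) [ 0.48245738 -0.3419931   0.178     ]
   (147, 105) [ 0.5033 -0.3437  0.1666] 6.68 5.38
   (200, 105) [ 0.4827 -0.3425  0.1764] 0.03 0.03
   (155, 161) [ 0.5038 -0.3693  0.0977] 4.21 3.45
(130, 180) [ 0.49351383 -0.25995156  0.178     ]
   (147, 105) [ 0.4948 -0.2436  0.2316] 2.59 2.15
   (200, 105) [ 0.4756 -0.2425  0.242 ] 3.88 3.23
   (155, 161) [ 0.4947 -0.2615  0.1723] 0.19 0.16
nut [ 0.48805362 -0.30418244  0.169     ] [177.09599743 135.17946734]
pocket (165, 120) [ 0.53187124 -0.28576663  0.165     ] 0.04769828497656458
pocket (150, 253) [ 0.45181026 -0.27449805  0.165     ] 0.04701854412079056
pocket (233, 265) [ 0.44624905 -0.32373265  0.165     ] 0.046323133057240215
[[-0.    -0.968  0.251]
 [-0.001  0.251  0.968]
 [-1.    -0.    -0.001]]
beaker [0.69068914 0.42545348 0.        ]
deck [ 0.47650826 -0.08540559  0.19      ]
deck [ 0.69478729 -0.36265486  0.19      ]
deck [ 0.5050966 -0.5185601  0.19     ]
deck [ 0.29717926 -0.271366    0.19      ]
lid [ 0.76730913 -0.44830571  0.45      ]
lid [ 0.61314921 -0.26244151  0.45      ]
lid [ 0.47620317 -0.38442506  0.45      ]
```

The triangulation agrees with the text: spare cap at (0.572, 0.187) with z 0.124, target pocket at about (0.452, −0.276), and the rotor radius fits. I'll shut the fingers, rise and head for the spare tube.

Emit:
play_rows(
  targets=[
    {"claw": 1, "linear": [-1, 0, 0], "rotation": [0, 0, 0]},
    {"claw": 1, "linear": [-1, 0, 0], "rotation": [0, 0, 0]},
    {"claw": 1, "linear": [0, -1, -0.64], "rotation": [0, 0, 0]},
    {"claw": 1, "linear": [0, -1, -0.64], "rotation": [0, 0, 0]},
    {"claw": 1, "linear": [0, -1, -0.64], "rotation": [0, 0, 0]},
    {"claw": 1, "linear": [0, -1, -0.64], "rotation": [0, 0, 0]},
    {"claw": 1, "linear": [0, -1, -0.64], "rotation": [0, 0, 0]},
    {"claw": 1, "linear": [0, -1, -0.64], "rotation": [0, 0, 0]},
    {"claw": 1, "linear": [0, -1, -0.64], "rotation": [0, 0, 0]},
    {"claw": 1, "linear": [0, -1, -0.64], "rotation": [0, 0, 0]},
  ],
)

```text
time: 0.98
position: [0.3219, 0.4525, 0.2683]
tool_rot: [-1.036, 1.322, 1.034]
ft_force: [-0.3, -0.5, -0.2]
grip_width: 0.327
```

Emit:
play_rows(
  targets=[
    {"claw": 1, "linear": [0, -1, -0.63], "rotation": [0, 0, 0]},
    {"claw": 1, "linear": [0, -1, -0.63], "rotation": [0, 0, 0]},
    {"claw": 1, "linear": [0, -1, -0.63], "rotation": [0, 0, 0]},
    {"claw": 1, "linear": [0, -1, -0.63], "rotation": [0, 0, 0]},
    {"claw": 1, "linear": [0, -1, -0.63], "rotation": [0, 0, 0]},
    {"claw": 1, "linear": [0, -1, -0.63], "rotation": [0, 0, 0]},
    {"claw": 1, "linear": [0, -1, -0.63], "rotation": [0, 0, 0]},
    {"claw": 1, "linear": [0, -1, -0.63], "rotation": [0, 0, 0]},
    {"claw": 1, "linear": [0, -1, -0.63], "rotation": [0, 0, 0]},
    {"claw": 1, "linear": [0, -1, -0.63], "rotation": [0, 0, 0]},
  ],
)

```text
time: 1.82
position: [0.5353, 0.2273, 0.2662]
tool_rot: [-1.036, 1.325, 1.036]
ft_force: [0.9, -0.7, 0.8]
grip_width: 0.004
```

Emit:
play_rows(
  targets=[
    {"claw": 1, "linear": [0, -0.5, -0.3], "rotation": [0, 0, 0]},
    {"claw": 1, "linear": [0, 0, 0], "rotation": [0, 0, 0]},
  ],
)

```text
time: 1.98
position: [0.5502, 0.2086, 0.2655]
tool_rot: [-1.032, 1.331, 1.024]
ft_force: [-0.2, 0.1, -0.2]
grip_width: 0.005
```

```bash
python3 - <<'E'
from h import *
s=get_state();print(s['position'],s['joint_positions'],R.from_rotvec(s['tool_rot']).as_matrix().round(3))
print(proj('wrist',np.array([.572,.187,.123])))
cv2.imwrite("pics/w1.png",get_image('wrist'))
E
```

```text
[0.55016764 0.20857856 0.26548628] [-0.69675889  0.183023    0.3288383   1.54626811 -0.05070976  1.43497242
  0.95894676] [[-0.009 -0.97   0.244]
 [-0.013  0.244  0.97 ]
 [-1.     0.006 -0.014]]
[243.71695224 205.19831709]
```

View pics/w1.png

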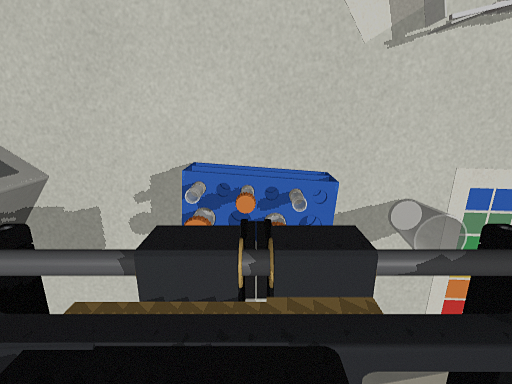

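The wrist picture shows the spare cap at (245,204) against a predicted (244,205), so the position holds. I'll centre over it, then come down.

Emit:
play_rows(
  targets=[
    {"claw": 1, "linear": [0, -0.6, -0.35], "rotation": [0, 0, 0]},
    {"claw": 1, "linear": [0, -0.5, -0.3], "rotation": [0, 0, 0]},
    {"claw": 1, "linear": [0, 0, 0], "rotation": [0, 0, 0]},
  ],
)

```text
time: 2.28
position: [0.5691, 0.192, 0.2647]
tool_rot: [-1.033, 1.33, 1.034]
ft_force: [-0.4, -0.4, -1.0]
grip_width: 0.003
```

Emit:
play_rows(
  targets=[
    {"claw": 1, "linear": [0.8, 0, 0], "rotation": [0, 0, 0]},
    {"claw": 1, "linear": [0.8, 0, 0], "rotation": [0, 0, 0]},
    {"claw": 1, "linear": [0.8, 0, 0], "rotation": [0, 0, 0]},
    {"claw": 1, "linear": [0.5, 0, 0], "rotation": [0, 0, 0]},
    {"claw": 1, "linear": [0, 0, 0], "rotation": [0, 0, 0]},
  ],
)

```text
time: 2.7
position: [0.5621, 0.2028, 0.1905]
tool_rot: [-1.036, 1.322, 1.047]
ft_force: [-0.6, -0.0, 0.0]
grip_width: 0.004
```

```bash
python3 - <<'E'
from h import *
s=get_state();M=R.from_rotvec(s['tool_rot']).as_matrix();print(s['position'],M.round(3))
print(M.T@(np.array([.572,.187,.149])-s['position'])/.025)
print('turn',M.T@np.cross(M[:,0],[0,0,-1])/(np.pi/2))
E
```

```text
[0.56212616 0.20282193 0.19053602] [[-0.015 -0.974  0.226]
 [-0.003  0.226  0.974]
 [-1.     0.014 -0.006]]
[ 1.65723492 -0.55059342 -0.51703636]
turn [-1.49568563e-21 -3.90847694e-03 -8.75041840e-03]
```

Emit:
play_rows(
  targets=[
    {"claw": 1, "linear": [0, -0.5, -0.5], "rotation": [0, 0, -0.009]},
    {"claw": 1, "linear": [0, 0, 0], "rotation": [0, 0, 0]},
    {"claw": 1, "linear": [0.6, -0.1, -0.1], "rotation": [0, 0, 0]},
    {"claw": 1, "linear": [0.6, -0.1, -0.1], "rotation": [0, 0, 0]},
    {"claw": 1, "linear": [0, 0, 0], "rotation": [0, 0, 0]},
  ],
)

```text
time: 3.12
position: [0.5756, 0.1858, 0.1644]
tool_rot: [-1.048, 1.303, 1.04]
ft_force: [-0.9, -0.3, -1.4]
grip_width: 0.005
```

Emit:
play_rows(
  targets=[
    {"claw": 1, "linear": [0.4, 0, 0], "rotation": [0, 0, 0]},
    {"claw": 1, "linear": [0.2, 0, 0], "rotation": [0, 0, 0]},
    {"claw": 1, "linear": [0, 0, 0], "rotation": [0, 0, 0]},
  ],
)

```text
time: 3.37
position: [0.5772, 0.1866, 0.1518]
tool_rot: [-1.047, 1.298, 1.039]
ft_force: [0.2, 0.2, 0.1]
grip_width: 0.01
```

```bash
python3 - <<'E'
from h import *
s=get_state();M=R.from_rotvec(s['tool_rot']).as_matrix();print(s['position'],s['position']-.0187*M[:,0]-[.572,.187,.123])
a=get_image('wrist');b=get_image('side')
cv2.imwrite("pics/w2.png",np.hstack([cv2.resize(a[120:300,130:380],(400,288)),cv2.resize(b[170:290,190:350],(400,288))]))
E
```

```text
[0.57719709 0.18656406 0.15181197] [ 0.0050229  -0.00045205  0.04751115]
```

View pics/w2.png

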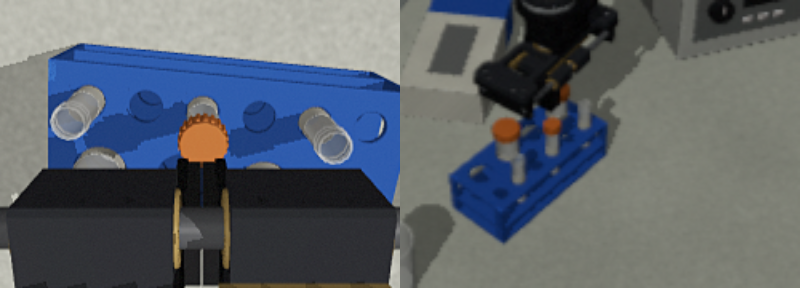

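The fingertips are just above the spare cap: grasp point about 5 mm to the side and 47 mm above. Now I hold for about 2 s.

Emit:
play_rows(
  targets=[
    {"claw": 1, "linear": [0, 0.1, 0], "rotation": [0, 0, 0]},
    {"claw": 1, "linear": [0, 0, 0], "rotation": [0, 0, 0]},
    {"claw": 1, "linear": [0, 0, 0], "rotation": [0, 0, 0]},
    {"claw": 1, "linear": [0, 0, 0], "rotation": [0, 0, 0]},
    {"claw": 1, "linear": [0, 0, 0], "rotation": [0, 0, 0]},
    {"claw": 1, "linear": [0, 0, 0], "rotation": [0, 0, 0]},
    {"claw": 1, "linear": [0, 0, 0], "rotation": [0, 0, 0]},
    {"claw": 1, "linear": [0, 0, 0], "rotation": [0, 0, 0]},
    {"claw": 1, "linear": [0, 0, 0], "rotation": [0, 0, 0]},
    {"claw": 1, "linear": [0, 0, 0], "rotation": [0, 0, 0]},
  ],
)

```text
time: 4.3
position: [0.5757, 0.1882, 0.1547]
tool_rot: [-1.048, 1.294, 1.038]
ft_force: [0.0, 0.9, -0.4]
grip_width: 0.007
```

Emit:
play_rows(
  targets=[
    {"claw": 1, "linear": [0, 0, 0], "rotation": [0, 0, 0]},
    {"claw": 1, "linear": [0, 0, 0], "rotation": [0, 0, 0]},
    {"claw": 1, "linear": [0, 0, 0], "rotation": [0, 0, 0]},
    {"claw": 1, "linear": [0, 0, 0], "rotation": [0, 0, 0]},
    {"claw": 1, "linear": [0, 0, 0], "rotation": [0, 0, 0]},
    {"claw": 1, "linear": [0, 0, 0], "rotation": [0, 0, 0]},
    {"claw": 1, "linear": [0, 0, 0], "rotation": [0, 0, 0]},
  ],
)

```text
time: 4.88
position: [0.5756, 0.1881, 0.1545]
tool_rot: [-1.048, 1.294, 1.038]
ft_force: [-0.5, 0.4, -0.0]
grip_width: 0.006
```

Emit:
play_rows(
  targets=[
    {"claw": 1, "linear": [0, 0, 0], "rotation": [0, 0, 0]},
    {"claw": 1, "linear": [0, 0, 0], "rotation": [0, 0, 0]},
    {"claw": 1, "linear": [0, 0, 0], "rotation": [0, 0, 0]},
    {"claw": 1, "linear": [0, 0, 0], "rotation": [0, 0, 0]},
    {"claw": 1, "linear": [0, 0, 0], "rotation": [0, 0, 0]},
    {"claw": 1, "linear": [0, 0, 0], "rotation": [0, 0, 0]},
  ],
)

```text
time: 5.38
position: [0.5756, 0.1882, 0.1545]
tool_rot: [-1.048, 1.294, 1.038]
ft_force: [-0.2, -0.4, -0.3]
grip_width: 0.004
```

Emit:
play_rows(
  targets=[
    {"claw": 1, "linear": [-0.8, 0, 0], "rotation": [0, 0, 0]},
    {"claw": 1, "linear": [-1, 0, 0], "rotation": [0, 0, 0]},
    {"claw": 1, "linear": [-1, 0, 0], "rotation": [0, 0, 0]},
    {"claw": 1, "linear": [-1, 0, 0], "rotation": [0, 0, 0]},
    {"claw": 1, "linear": [-1, 0, 0], "rotation": [0, 0, 0]},
    {"claw": 1, "linear": [-1, 0, 0], "rotation": [0, 0, 0]},
    {"claw": 1, "linear": [-1, 0, 0], "rotation": [0, 0, 0]},
    {"claw": 1, "linear": [-1, 0, 0], "rotation": [0, 0, 0]},
    {"claw": 1, "linear": [0, 0, 0], "rotation": [0, 0, 0]},
  ],
)

```text
time: 6.13
position: [0.5712, 0.1869, 0.3556]
tool_rot: [-1.047, 1.301, 1.04]
ft_force: [0.1, -0.1, 1.0]
grip_width: 0.005
```

```bash
python3 - <<'E'
from h import *
s=get_state();M=R.from_rotvec(s['tool_rot']).as_matrix();print(s['time'],s['position'],s['joint_positions'].round(2),M.round(3))
print(M.T@(np.array([.452,-.276,.31])-s['position'])/.025)
print('turn',M.T@np.cross(M[:,0],[0,0,-1])/(np.pi/2))
E
```

```text
6.1333 [0.57122489 0.18694084 0.35562896] [-0.66  0.18  0.35  1.37 -0.06  1.59  1.04] [[ 0.006 -0.976  0.22 ]
 [-0.     0.22   0.976]
 [-1.    -0.006  0.001]]
[  1.79928579   0.59725736 -19.11499774]
turn [4.89417194e-23 7.35786392e-04 4.06960250e-03]
```

Emit:
play_rows(
  targets=[
    {"claw": 1, "linear": [0, 0.04, -1], "rotation": [0, 0, 0]},
    {"claw": 1, "linear": [0, 0.04, -1], "rotation": [0, 0, 0]},
    {"claw": 1, "linear": [0, 0.04, -1], "rotation": [0, 0, 0]},
    {"claw": 1, "linear": [0, 0.04, -1], "rotation": [0, 0, 0]},
    {"claw": 1, "linear": [0, 0.04, -1], "rotation": [0, 0, 0]},
    {"claw": 1, "linear": [0, 0.04, -1], "rotation": [0, 0, 0]},
    {"claw": 1, "linear": [0, 0.04, -1], "rotation": [0, 0, 0]},
    {"claw": 1, "linear": [0, 0.04, -1], "rotation": [0, 0, 0]},
    {"claw": 1, "linear": [0, 0.04, -1], "rotation": [0, 0, 0]},
    {"claw": 1, "linear": [0, 0, 0], "rotation": [0, 0, 0]},
  ],
)

```text
time: 6.97
position: [0.5107, -0.038, 0.3523]
tool_rot: [-1.051, 1.297, 1.045]
ft_force: [0.7, -0.7, 0.4]
grip_width: 0.008
```

```bash
cat > st.py <<'E'
from h import *
s=get_state();M=R.from_rotvec(s['tool_rot']).as_matrix();print(s['time'],s['position'],s['joint_positions'].round(2))
print(M.T@(np.array([.452,-.276,.2])-s['position'])/.025)
print('turn',M.T@np.cross(M[:,0],[0,0,-1])/(np.pi/2))
E
python3 st.py
```

```text
6.9667 [ 0.5106945  -0.03797602  0.35234605] [-0.48 -0.03  0.5   1.59  0.01  1.57  1.37]
[ 6.06183394  0.29769792 -9.82146583]
turn [-3.43977078e-22  1.95074112e-03  4.47179899e-03]
```

Emit:
play_rows(
  targets=[
    {"claw": 1, "linear": [0, 0.04, -1], "rotation": [0, 0, 0]},
    {"claw": 1, "linear": [0, 0.04, -1], "rotation": [0, 0, 0]},
    {"claw": 1, "linear": [0, 0.04, -1], "rotation": [0, 0, 0]},
    {"claw": 1, "linear": [0, 0.04, -1], "rotation": [0, 0, 0]},
    {"claw": 1, "linear": [0, 0, 0], "rotation": [0, 0, 0]},
  ],
)

```text
time: 7.38
position: [0.4834, -0.1384, 0.3498]
tool_rot: [-1.05, 1.296, 1.046]
ft_force: [-1.5, 0.3, 1.0]
grip_width: 0.004
```

```bash
python3 st.py
```

```text
7.3833 [ 0.4833912  -0.13835605  0.34982332] [-0.39 -0.06  0.6   1.61  0.03  1.57  1.56]
[ 5.96894474  0.08544999 -5.67183065]
turn [-7.79940127e-22  2.65348143e-03  3.74245867e-03]
```

Emit:
play_rows(
  targets=[
    {"claw": 1, "linear": [0, 0.02, -1], "rotation": [0, 0, 0]},
    {"claw": 1, "linear": [0, 0.02, -1], "rotation": [0, 0, 0]},
    {"claw": 1, "linear": [0, 0.02, -1], "rotation": [0, 0, 0]},
    {"claw": 1, "linear": [0, 0.02, -1], "rotation": [0, 0, 0]},
    {"claw": 1, "linear": [0, 0, -0.8], "rotation": [0, 0, 0.004]},
    {"claw": 1, "linear": [0, 0, -0.4], "rotation": [0, 0, 0]},
    {"claw": 1, "linear": [0, 0, 0], "rotation": [0, 0, 0]},
  ],
)

```text
time: 7.97
position: [0.4528, -0.2674, 0.3466]
tool_rot: [-1.046, 1.298, 1.054]
ft_force: [0.3, -0.5, 1.1]
grip_width: 0.004
```

```bash
python3 st.py; python3 - <<'E'
from h import *
c=np.array([.488,-.303,.165]);u=np.array([.81,-.585,0])
for k in range(6): print(k,proj('wrist',c+.045*(R.from_rotvec([0,0,np.pi*k/3]).as_matrix()@u)).round())
print('nut',proj('wrist',c+[0,0,.004]).round())
cv2.imwrite("pics/w3.png",get_image('wrist'))
E
```

```text
7.9667 [ 0.45279019 -0.26737727  0.34661168] [-0.26  0.01  0.76  1.57 -0.01  1.57  1.86]
[ 5.86204962 -0.05005413 -0.38184806]
turn [ 4.95407684e-24  4.13243679e-03 -8.65168107e-04]
0 [220. 236.]
1 [254. 233.]
2 [268. 203.]
3 [247. 175.]
4 [211. 179.]
5 [199. 210.]
nut [233. 208.]
```

View pics/w3.png

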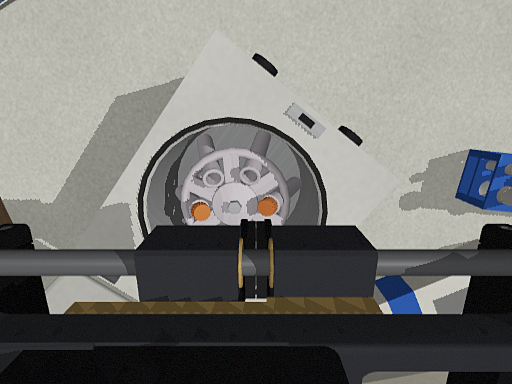

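The wrist view has the target pocket at (249,175), where I predicted (247,175). The nut is at (234,207), and the paired caps sit to its left and right. Now I come straight down.

Emit:
play_rows(
  targets=[
    {"claw": 1, "linear": [0, 0, -0.4], "rotation": [0, 0, 0]},
    {"claw": 1, "linear": [0, 0, 0], "rotation": [0, 0, 0]},
    {"claw": 1, "linear": [0.7, 0, 0], "rotation": [0, 0, 0]},
    {"claw": 1, "linear": [0.7, 0, 0], "rotation": [0, 0, 0]},
    {"claw": 1, "linear": [0.7, 0, 0], "rotation": [0, 0, 0]},
    {"claw": 1, "linear": [0.7, 0, 0], "rotation": [0, 0, 0]},
    {"claw": 1, "linear": [0, 0, 0], "rotation": [0, 0, 0]},
  ],
)

```text
time: 8.6
position: [0.4555, -0.2688, 0.2741]
tool_rot: [-1.054, 1.289, 1.063]
ft_force: [-0.1, 1.0, -0.5]
grip_width: 0.003
```

```bash
python3 st.py
```

```text
8.6 [ 0.45547695 -0.26884633  0.27414506] [-0.25  0.03  0.76  1.69 -0.03  1.43  1.89]
[ 2.96240333  0.08318106 -0.33831023]
turn [-9.68235919e-23  6.47895721e-03  8.58126710e-04]
```

Emit:
play_rows(
  targets=[
    {"claw": 1, "linear": [0, 0.05, -0.4], "rotation": [0, 0.006, 0]},
    {"claw": 1, "linear": [0.6, 0, -0.05], "rotation": [0, 0, 0]},
    {"claw": 1, "linear": [0.6, 0, -0.05], "rotation": [0, 0, 0]},
    {"claw": 1, "linear": [0.6, 0, -0.05], "rotation": [0, 0, 0]},
    {"claw": 1, "linear": [0, 0, 0], "rotation": [0, 0, 0]},
  ],
)

```text
time: 9.02
position: [0.4544, -0.2828, 0.2324]
tool_rot: [-1.07, 1.292, 1.058]
ft_force: [-0.6, 1.3, 1.1]
grip_width: 0.005
```

```bash
python3 st.py
```

```text
9.0167 [ 0.45442486 -0.28283877  0.23238416] [-0.23  0.06  0.78  1.75 -0.05  1.34  1.93]
[1.29371586 0.15751524 0.25238867]
turn [-9.01485966e-23 -1.37877917e-03  4.61082563e-03]
```

Emit:
play_rows(
  targets=[
    {"claw": 1, "linear": [0.4, 0.1, 0.25], "rotation": [0, 0, 0]},
    {"claw": 1, "linear": [0.5, 0, 0], "rotation": [0, 0, 0]},
    {"claw": 1, "linear": [0.4, 0, 0], "rotation": [0, 0, 0]},
    {"claw": 1, "linear": [0, 0, 0], "rotation": [0, 0, 0]},
  ],
)

```text
time: 9.35
position: [0.4559, -0.2784, 0.2031]
tool_rot: [-1.076, 1.289, 1.053]
ft_force: [-0.3, -0.3, 0.4]
grip_width: 0.003
```

```bash
python3 st.py; python3 - <<'E'
from h import *
print(proj('wrist',np.array([.452,-.276,.165])))
a=get_image('wrist');b=get_image('side')
cv2.imwrite("pics/w4.png",np.hstack([cv2.resize(a[100:300,120:390],(400,296)),cv2.resize(b[60:180,240:400],(400,296))]))
E
```

```text
9.35 [ 0.4559157  -0.27841515  0.20310453] [-0.23  0.08  0.77  1.8  -0.06  1.27  1.93]
[0.12149755 0.17401587 0.06513654]
turn [-4.01644766e-21 -2.84100502e-03  8.80062926e-03]
[258.00779934 208.89906523]
```

View pics/w4.png

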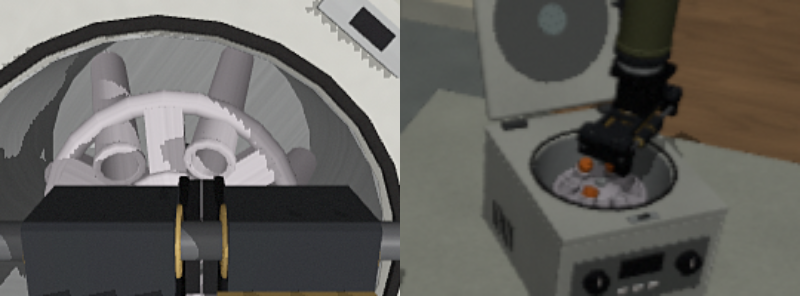

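The pocket mouth is at about (261,208) in the wrist image, 2 mm from the prediction, and the fingertips are over it. One small correction, then I hold.

Emit:
play_rows(
  targets=[
    {"claw": 1, "linear": [0.25, 0.17, 0.12], "rotation": [0, 0, 0]},
    {"claw": 1, "linear": [0, 0, 0], "rotation": [0, 0, 0]},
    {"claw": 1, "linear": [0, 0, 0], "rotation": [0, 0, 0]},
    {"claw": 1, "linear": [0, 0, 0], "rotation": [0, 0, 0]},
    {"claw": 1, "linear": [0, 0, 0], "rotation": [0, 0, 0]},
    {"claw": 1, "linear": [0, 0, 0], "rotation": [0, 0, 0]},
    {"claw": 1, "linear": [0, 0, 0], "rotation": [0, 0, 0]},
    {"claw": 1, "linear": [0, 0, 0], "rotation": [0, 0, 0]},
    {"claw": 1, "linear": [0, 0, 0], "rotation": [0, 0, 0]},
    {"claw": 1, "linear": [0, 0, 0], "rotation": [0, 0, 0]},
  ],
)

```text
time: 10.28
position: [0.454, -0.2765, 0.2004]
tool_rot: [-1.079, 1.287, 1.047]
ft_force: [0.1, -0.6, 0.2]
grip_width: 0.009
```

```bash
python3 st.py; python3 - <<'E'
from h import *
s=get_state();M=R.from_rotvec(s['tool_rot']).as_matrix();d=s['position']-.0187*M[:,0]-[.452,-.276,.165];print(d,np.abs(s['qd']).max(),s['ft_force'])
if np.hypot(*d[:2])<.01 and .03<d[2]<.063: close_job();print('handed in')
E
```

```text
10.2833 [ 0.45402235 -0.27647458  0.20042954] [-0.24  0.06  0.77  1.82 -0.05  1.26  1.92]
[0.01548955 0.08336839 0.00302783]
turn [ 3.99797871e-21 -3.75880769e-03  1.28105943e-02]
[ 0.00167461 -0.00029327  0.05412543] 0.0014556090288943883 [ 0.05897245 -0.5660929   0.19717942]
the job is handed in; nothing more can be done
handed in
```

I pointed at the capped slim tube in the rack for a little over 2 s. Then I rose, crossed over and came down on the empty rotor pocket straight across from the unpaired tube. I handed the job in at about 10.3 s of the 34 s, still pointing there.

- **Spare tube:** while holding, the grasp point was about 4–5 mm to the side of the cap's centre and 47–50 mm above it. Two views put the cap's top at 124 mm, against 123 mm in the text.
- **Pocket:** at the end the grasp point was about 2 mm to the side of the mouth and 54 mm above it, with the arm at rest. The wrist camera's view of the mouth agreed with my position to about 2 mm. The pocket's height came from the text; I did not measure it from two views. The rotor caps I did measure from two views came out at 172–176 mm, against 178 mm in the text.
- **Contact:** wrist force readings were within about 1.5 N throughout, the same as in free air, so they show no sign of contact but cannot rule out a touch near the 0.5 N limit. In the last pictures I saw nothing moved, though I did not re-measure the other objects.
- **Disagreement:** on the descents, moves in the rows drifted sideways by up to about 14 mm. I corrected this before reaching the pointing height each time.

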